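# Lock the bar in the holding channel

### The arm

A 6-joint arm with a two-finger parallel gripper is mounted at the origin on the work surface; the furniture and walls round the work are solid. World frame = base frame: x ahead of the robot, y to its left, z up, the work surface at z = 0. Lengths are in m, angles in rad, forces in N, time in s.
With the tool pointing down it reaches from about 0.325 to 0.9 m from the base axis. Payload 6.1 kg.
Tool frame: the origin (TCP) lies on the mounting face of the last link; the fingertips stand 182 mm ahead of it and the grasp point (between the pads) lies 164 mm ahead of it; z points along the fingers, y is the line along which they close (so a half turn about z gives the same grasp; the last joint's range is limited). The gripper opens to 87 mm and grips with 3 to 60 N. Pads are 19 mm wide; open, the fingers measure 117 mm over their backs; the gripper's body (75 mm by 190 mm) begins 51 mm behind the grasp point.
Start: joints at [-0.126, 0.22, 1.526, -0, 1.395, -0.126], TCP at [0.625, -0, 0.405] pointing down, gripper open.
Joint ranges: [-2.98, 2.98], [-0.91, 2.08], [0.09, 2.57], [-1.24, 4.39], [0.2, 2.65], [-2.68, 2.68]. Speed limits (rad/s): [2.57, 2.57, 3.01, 3.14, 3.14, 3.14].

### API

Orientations are given as a 3x3 rotation matrix whose columns are the frame's x, y, z axes.
In Python, from cell import manip gives the robot as it stands.
- The arm moves only by the tool arm_command, never from a script. Its argument "rows" is one flat list of numbers, 5 for each row, row after row: the shift along the tool's x, y, z each as a share of 5 cm, from -1 to 1, then the turn about the tool's z as a share of 0.1 rad, from -1 to 1, then the opening, from -1 (shut) to 1 (fully open). A call has 1 to 10 rows; each row shifts and turns the commanded pose from where the row before left it, along the tool's axes as they then stand; what a row does not reach is not made up. A row lasts 1/10 s, in which the tool goes at most 50 mm and 8.59 degrees, less where a joint would pass 70% of its speed; a pose out of reach is approached as far as the arm can. A call with a number of a shift or a turn outside -1 to 1 is refused whole. A call with a gripper value outside its range is refused whole. The fingers move at their own pace and stop on an object; the grip force is fixed at half the most. Time passes only in rows, so rows that do not move let the fingers close. It gives the time, the measured TCP pose, the force, the opening and the grip force at its end, in the units of the state.
- manip.get_obs(): the state, without advancing time (a new reading comes with each control period).
- manip.grab_frame(name): name is "scene" or "side" or "wrist"; returns a dict with "img" (480x640x3 uint8, red, green, blue), "range_z" (480x640 float32, m along the optical axis (not along the pixel's ray), 0 where there is no reading), "fx", "fy", "cx", "cy" (pixels), "world_to_cam" (4x4, takes a point from world to camera coordinates). Camera axes: x right, y down, z forward; pixel columns grow to the right and rows downward; lengths in m; the calibration is good to about 2 mm. A picture is of the moment at which its call begins.
- manip.job_done(): hands the job in; it is judged then, once.
Trained networks look in the newest picture that a camera, given by its name, has taken for a name from the list of things; names that differ only in an ending like _2 or _b are one class to them, and where a whole thing is asked for, a point or a joint stands for the part that bears it (a point fixed in the world has none). Each returns a list of dicts, best first, with "conf" (0 to 1); they miss things now and then, are a little off and sometimes report something else, mostly with a low value. They report only what shows in the picture. A call takes as long as a camera call. They do not tell look-alikes from the thing itself.
- manip.recognise(label, camera): "rect" ([left, top, right, bottom] as shares, 0 to 1, of the picture: columns of its width, rows of its height, round what is visible of it).
The state is a dict: "t": time; "joints": joint angles; "dq": joint speeds; "effort": joint torques, N m; "tcp_pos": TCP position; "eef_rot": TCP orientation; "contact_force": force on the tool from outside, world axes, zero at the start; "torque": the same for the moment, N m; "opening": opening from 0.0 (shut) to 1.0 (fully open); "gripper_force": force on a finger pad.
Only numpy, scipy, OpenCV 4.12 (cv2) and the standard library are available. Lean on these libraries where they do the work, as an engineer would, in place of code of your own. Each camera call takes 0.05 s, during which the arm holds its last target. There are 200 camera calls.

### The job

One of the three pine pieces lies in the holding channel on the bench: slide it home against the channel's end stop. Then push the red-handled keeper pin, from the robot's side with its handle on that side, through the first pair of eyes past that piece's free end, through both eyes until the handle meets the channel's side, so that the piece cannot slide back, and let go. Leave the other two pieces and the other things on the bench where they lie.

Things in the scene. Friction and masses are not known exactly. Their poses are not given: they have to be found in the camera images.
- channel: Fixed channel: two dark wood rails along y (12 wide, 10 high, 268 long, 50 mm apart inside), no floor, closed at y = 0 by a stop 110 x 22 x 32 high, other end open. Origin: on the bench, mid of the stop's inner face; y to the open end, x across, away from the robot, z up. Each rail bears three steel plates (eyes), 30 wide, tops at 35 mm, at |x| = 29 to 33 mm, each with a 15 mm hole along x.
- eyes_a (a point): Midway between the two holes of the first pair of eyes: 112 mm from the stop's face, 20 mm above the bench; axes as the channel's.
- eyes_b (a point): The same for the second pair of eyes: 166 mm from the stop's face.
- eyes_c (a point): The same for the third pair of eyes: 232 mm from the stop's face.
- short_piece: Piece of pale pine, rectangular bar, 40 mm wide x 100 mm long x 22 mm high. Origin: centre of its underside; y along its length, z up. It starts either in the channel (clear of the stop, lengthwise) or lying out on the bench.
- middle_piece: Piece of pale pine, rectangular bar, 45 mm wide x 154 mm long x 28 mm high. Origin: centre of its underside; y along its length, z up. It starts either in the channel (clear of the stop, lengthwise) or lying out on the bench.
- long_piece: Piece of pale pine, rectangular bar, 36 mm wide x 220 mm long x 20 mm high. Origin: centre of its underside; y along its length, z up. It starts either in the channel (clear of the stop, lengthwise) or lying out on the bench.
- keeper_pin: Pin lying on the bench: red handle with two black bands, 60 mm long (x) x 24 wide (y) x 36 high, and a steel shaft 9 mm thick, 85 mm long, tapered at its end, level from the middle of the handle's +x end, axis 18 mm above the underside. Origin: centre of the handle's underside; x towards the tip, z up. About 120 g; the handle keeps it level.
- pin_tip (a point): End of the pin's shaft, 115 mm from the handle's centre.
- pin_shoulder (a point): Where the shaft leaves the handle, 30 mm from the handle's centre.
- screw_box: Red open box full of screws, 100 x 87 x 52 mm; a bystander. Origin: centre of its underside.
Mind the look-alikes: they are no part of the job. What is shaped like the short_piece but green is not meant. There is more than one size of the keeper_pin; the one meant has the size given above.

How it is judged:
On the way:
1. the piece in the channel is home against the end stop (((y of short_piece in the frame of channel between 0.045 and 0.055 m and x of short_piece in the frame of channel between -0.02 and 0.02 m and height (world z) of short_piece below 0.006 m and angle between the z axis of short_piece and the z axis of channel, either way round below 0.1 rad and angle between the y axis of short_piece and the y axis of channel, either way round below 0.15 rad) or (y of middle_piece in the frame of channel between 0.072 and 0.082 m and x of middle_piece in the frame of channel between -0.02 and 0.02 m and height (world z) of middle_piece below 0.006 m and angle between the z axis of middle_piece and the z axis of channel, either way round below 0.1 rad and angle between the y axis of middle_piece and the y axis of channel, either way round below 0.15 rad) or (y of long_piece in the frame of channel between 0.105 and 0.115 m and x of long_piece in the frame of channel between -0.02 and 0.02 m and height (world z) of long_piece below 0.006 m and angle between the z axis of long_piece and the z axis of channel, either way round below 0.1 rad and angle between the y axis of long_piece and the y axis of channel, either way round below 0.15 rad))), for 0.2 s.
At the end, for the whole second after the job is handed in: The piece that began in the channel lies in it, within 5 mm of the stop; the pin, handle on the robot's side, passes both eyes next past its free end (short piece eyes_a, middle eyes_b, long eyes_c), tip 5 mm or more out of the far eye; all at rest; other pieces within 30 mm of their starts (((y of short_piece in the frame of channel between 0.045 and 0.055 m and x of short_piece in the frame of channel between -0.02 and 0.02 m and height (world z) of short_piece below 0.006 m and angle between the z axis of short_piece and the z axis of channel, either way round below 0.1 rad and angle between the y axis of short_piece and the y axis of channel, either way round below 0.15 rad and x of pin_tip in the frame of channel above 0.038 m and x of pin_shoulder in the frame of channel below -0.033 m and y of pin_tip in the frame of channel between 0.105 and 0.119 m and y of pin_shoulder in the frame of channel between 0.105 and 0.119 m and z of pin_tip in the frame of channel between 0.012 and 0.028 m and z of pin_shoulder in the frame of channel between 0.012 and 0.028 m and linear speed of short_piece below 0.02 m/s and distance of each of middle_piece, long_piece from where it was at the start of the episode below 0.03 m) or (y of middle_piece in the frame of channel between 0.072 and 0.082 m and x of middle_piece in the frame of channel between -0.02 and 0.02 m and height (world z) of middle_piece below 0.006 m and angle between the z axis of middle_piece and the z axis of channel, either way round below 0.1 rad and angle between the y axis of middle_piece and the y axis of channel, either way round below 0.15 rad and x of pin_tip in the frame of channel above 0.038 m and x of pin_shoulder in the frame of channel below -0.033 m and y of pin_tip in the frame of channel between 0.159 and 0.173 m and y of pin_shoulder in the frame of channel between 0.159 and 0.173 m and z of pin_tip in the frame of channel between 0.012 and 0.028 m and z of pin_shoulder in the frame of channel between 0.012 and 0.028 m and linear speed of middle_piece below 0.02 m/s and distance of each of short_piece, long_piece from where it was at the start of the episode below 0.03 m) or (y of long_piece in the frame of channel between 0.105 and 0.115 m and x of long_piece in the frame of channel between -0.02 and 0.02 m and height (world z) of long_piece below 0.006 m and angle between the z axis of long_piece and the z axis of channel, either way round below 0.1 rad and angle between the y axis of long_piece and the y axis of channel, either way round below 0.15 rad and x of pin_tip in the frame of channel above 0.038 m and x of pin_shoulder in the frame of channel below -0.033 m and y of pin_tip in the frame of channel between 0.225 and 0.239 m and y of pin_shoulder in the frame of channel between 0.225 and 0.239 m and z of pin_tip in the frame of channel between 0.012 and 0.028 m and z of pin_shoulder in the frame of channel between 0.012 and 0.028 m and linear speed of long_piece below 0.02 m/s and distance of each of short_piece, middle_piece from where it was at the start of the episode below 0.03 m)) and linear speed of keeper_pin below 0.02 m/s); the robot touches nothing.
It fails at once if the box of screws is shifted by more than 30 mm (distance of screw_box from where it was at the start of the episode above 0.03 m).
It also fails if it takes over 54 s, if anything falls off the work surface, if the arm or the gripper's body presses on something with over 40 N, if the wrist force passes 120 N, or if a joint passes its speed limit or range.

## Working session

There is one attempt and no reset: what is moved stays moved. The work goes in short steps, Python scripts to look and compute and a tool call to move; the robot and the scene stay as the last step left them, time stands still between calls to the robot, and variables do not carry over. Pictures are saved under pics/ and viewed, at most 10 in all, crops included, and the job is handed in when it is done.

Besides the shell and the picture viewer there is one more tool, called after "Emit:" as name(argument=value, ...) on one line, values as JSON. arm_command: Moves the arm, as the interface text tells. Shift numbers are shares of 5 cm and turn numbers shares of 0.1 rad, none past 1 either way. Its arguments: {"type":"object","properties":{"rows":{"type":"array","items":{"type":"number"}}},"required":["rows"]}

```bash
mkdir -p pics
cat > h.py <<'E'
import numpy as np, cv2
from cell import manip
def grab(n):
    f=manip.grab_frame(n); f['T']=np.linalg.inv(f['world_to_cam']); return f
def world(f):
    z=f['range_z']; v,u=np.mgrid[:480,:640]
    p=np.stack([(u-f['cx'])/f['fx']*z,(v-f['cy'])/f['fy']*z,z,np.ones_like(z)],-1)
    w=(p@f['T'].T)[...,:3]; w[z==0]=np.nan; return w
def save(n,img): cv2.imwrite('pics/'+n+'.png',img[...,::-1])
E
python3 - <<'E'
from h import *
for c in ['scene','side']:
    f=grab(c); save(c+'0',f['img']); np.savez(c+'0.npz',**f)
    print(c,f['fx'],f['T'].round(3).tolist())
    for l in ['channel','short_piece','middle_piece','long_piece','keeper_pin','screw_box']:
        for d in manip.recognise(l,c): print(l,round(d['conf'],2),(np.array(d['rect'])*[640,480,640,480]).round().tolist())
E
```

```text
scene 489.0885249346126 [[-0.847, -0.207, 0.489, 0.101], [-0.531, 0.369, -0.763, 0.767], [-0.022, -0.906, -0.423, 0.453], [0.0, 0.0, 0.0, 1.0]]
channel 0.87 [229.0, 216.0, 354.0, 292.0]
short_piece 0.79 [294.0, 291.0, 352.0, 334.0]
short_piece 0.66 [264.0, 238.0, 307.0, 272.0]
middle_piece 0.98 [373.0, 199.0, 416.0, 237.0]
long_piece 0.7 [332.0, 194.0, 389.0, 224.0]
long_piece 0.58 [215.0, 335.0, 317.0, 367.0]
keeper_pin 0.86 [409.0, 238.0, 430.0, 264.0]
keeper_pin 0.61 [216.0, 337.0, 317.0, 369.0]
keeper_pin 0.29 [141.0, 271.0, 223.0, 328.0]
screw_box 0.75 [143.0, 271.0, 220.0, 324.0]
screw_box 0.34 [220.0, 337.0, 315.0, 369.0]
side 468.08592611998154 [[0.881, -0.178, 0.438, 0.091], [-0.473, -0.336, 0.814, -0.766], [0.002, -0.925, -0.38, 0.444], [0.0, 0.0, 0.0, 1.0]]
channel 0.88 [320.0, 229.0, 417.0, 293.0]
short_piece 0.88 [254.0, 239.0, 279.0, 263.0]
short_piece 0.63 [346.0, 240.0, 382.0, 269.0]
short_piece 0.16 [323.0, 229.0, 421.0, 291.0]
middle_piece 0.8 [361.0, 296.0, 431.0, 356.0]
long_piece 0.96 [395.0, 283.0, 483.0, 350.0]
long_piece 0.22 [233.0, 222.0, 276.0, 241.0]
keeper_pin 0.9 [275.0, 293.0, 323.0, 313.0]
keeper_pin 0.88 [234.0, 223.0, 278.0, 244.0]
screw_box 0.98 [301.0, 204.0, 345.0, 233.0]
```

View pics/scene0.png

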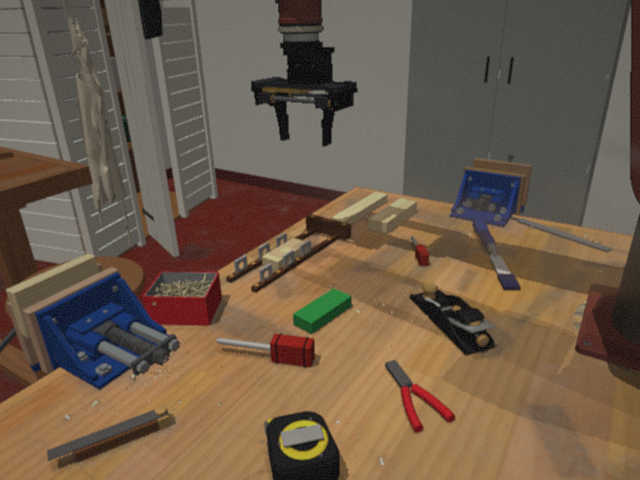

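View pics/side0.png

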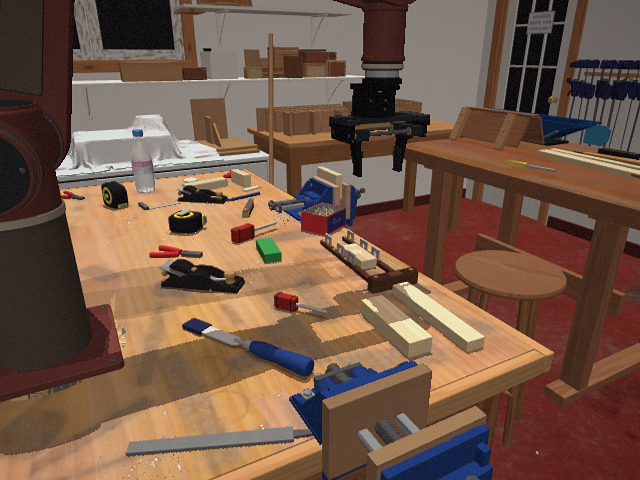

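The short piece is in the channel: scene (285,255), side (363,256). The green bar at scene (323,311) is a look-alike. There are two red pins, one at scene (265,348) / side (255,232) and a smaller-looking one at scene (420,250) / side (298,302). I'll measure both.

```bash
cat > m.py <<'E'
from h import *
def load(c): return dict(np.load(c+'0.npz'))
def red(f,w,box):
    hsv=cv2.cvtColor(f['img'],cv2.COLOR_RGB2HSV).astype(int); m=np.zeros((480,640),bool)
    l,t,r,b=box; m[t:b,l:r]=1
    return m&((hsv[...,0]<8)|(hsv[...,0]>172))&(hsv[...,1]>150)&np.isfinite(w[...,2])
E
python3 - <<'E'
from m import *
for c,boxes in [('scene',[(212,328,325,372),(405,230,436,270)]),('side',[(225,216,285,248),(268,286,333,320)])]:
    f=load(c); w=world(f)
    for b in boxes:
        l,t,r,bo=b
        m=red(f,w,b); q=w[m]
        rr=cv2.minAreaRect((q[:,:2]*1000).astype(np.float32))
        print(c,b,'red',m.sum(),[np.round(x,1) for x in rr],'z',np.nanpercentile(q[:,2],[2,50,98]).round(3))
        s=np.zeros_like(m); s[t:bo,l:r]=1; s&=(w[...,2]>0.008)&(w[...,2]<0.06)
        q=w[s]; rr=cv2.minAreaRect((q[:,:2]*1000).astype(np.float32)); print('  all',s.sum(),[np.round(x,1) for x in rr],q.min(0).round(3),q.max(0).round(3))
f=grab('wrist'); save('wrist0',f['img']); np.savez('wrist0.npz',**f); print(f['T'].round(3).tolist())
for l in ['channel','short_piece','keeper_pin']:
    for d in manip.recognise(l,'wrist'): print(l,round(d['conf'],2),(np.array(d['rect'])*[640,480,640,480]).round().tolist())
E
```

```text
scene (212, 328, 325, 372) red 1148 [array([445.3, 302.6]), array([59.4, 70.2]), np.float64(18.0)] z [0.004 0.028 0.036]
  all 1447 [array([484.6, 327.6]), array([142.2,  84.5]), np.float64(34.9)] [0.408 0.254 0.008] [0.547 0.364 0.037]
scene (405, 230, 436, 270) red 205 [array([402.7, -69.8]), array([22.5, 92.5]), np.float64(24.6)] z [0.004 0.022 0.026]
  all 231 [array([411.6, -73.4]), array([ 18.5, 108.7]), np.float64(36.0)] [ 0.375 -0.118  0.008] [ 0.443 -0.027  0.027]
side (225, 216, 285, 248) red 349 [array([439.5, 318.4]), array([61.2, 26.7]), np.float64(14.7)] z [0.002 0.022 0.037]
  all 571 [array([458.8, 291.2]), array([192.6, 115.4]), np.float64(67.8)] [0.409 0.18  0.008] [0.549 0.359 0.038]
side (268, 286, 333, 320) red 356 [array([393.1, -54.1]), array([18.6, 45.3]), np.float64(34.6)] z [0.002 0.019 0.028]
  all 416 [array([411.6, -79.3]), array([ 20.5, 106.4]), np.float64(34.6)] [ 0.375 -0.123  0.008] [ 0.443 -0.033  0.029]
[[1.0, -0.0, -0.0, 0.625], [-0.0, -0.961, -0.275, 0.075], [-0.0, 0.275, -0.961, 0.384], [0.0, 0.0, 0.0, 1.0]]
channel 0.86 [268.0, 0.0, 377.0, 299.0]
short_piece 0.69 [304.0, 87.0, 353.0, 194.0]
keeper_pin 0.57 [80.0, 240.0, 162.0, 322.0]
```

View pics/wrist0.png

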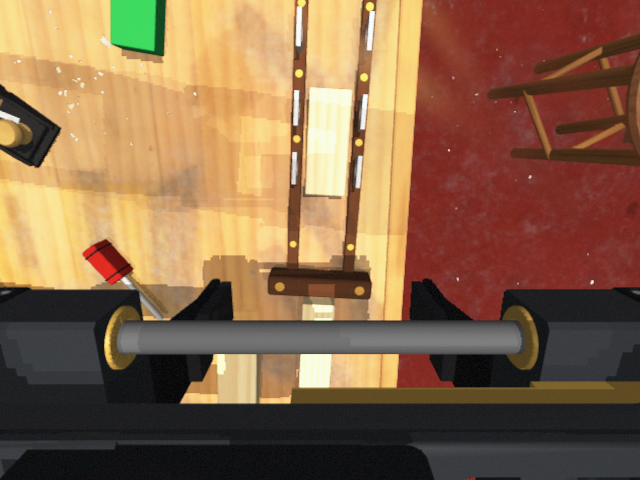

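```bash
cat > ch.py <<'E'
from m import *
def chan(f,verbose=True):
    w=world(f); 
    hsv=cv2.cvtColor(f['img'],cv2.COLOR_RGB2HSV).astype(int)
    z=w[...,2]; reg=(w[...,0]>0.5)&(w[...,0]<0.8)&(w[...,1]>-0.05)&(w[...,1]<0.45)
    e=reg&(z>0.025)&(z<0.038)&(hsv[...,1]<60)
    n,lab,st,_=cv2.connectedComponentsWithStats(e.astype(np.uint8))
    for i in range(1,n):
        if st[i,4]<25: continue
        q=w[lab==i]; print('plate',st[i].tolist(),q.min(0).round(4),q.max(0).round(4),q.mean(0).round(4))
    d=reg&(z>0.027)&(z<0.036)&(hsv[...,1]>100)&(hsv[...,2]<110)
    q=w[d]
    if len(q)>20: print('stop',len(q),[np.round(x,1) for x in cv2.minAreaRect((q[:,:2]*1000).astype(np.float32))])
    p=reg&(z>0.018)&(z<0.0255)&(hsv[...,2]>150)&(hsv[...,0]>10)&(hsv[...,0]<40)
    n,lab,st,_=cv2.connectedComponentsWithStats(p.astype(np.uint8))
    for i in range(1,n):
        if st[i,4]<100: continue
        q=w[lab==i]; print('wood',st[i].tolist(),[np.round(x,1) for x in cv2.minAreaRect((q[:,:2]*1000).astype(np.float32))],np.median(q[:,2]).round(4))
E
python3 - <<'E'
from ch import *
for c in ['wrist','scene','side']: print(c); chan(load(c))
o=manip.get_obs(); print(o['t'],o['tcp_pos'],np.round(o['eef_rot'],3).tolist())
# big pin axis
for c,b in [('scene',(212,328,325,372)),('side',(225,216,285,248))]:
    f=load(c); w=world(f); l,t,r,bo=b
    m=red(f,w,b)&(w[...,2]>0.0335); q=w[m]; print(c,'top',[np.round(x,1) for x in cv2.minAreaRect((q[:,:2]*1000).astype(np.float32))])
    s=np.zeros_like(m); s[t:bo,l:r]=1; s&=~red(f,w,b)&(w[...,2]>0.013)&(w[...,2]<0.026)&(w[...,1]>0.25); q=w[s]; print('shaft',q.shape,q.min(0).round(3),q.max(0).round(3))
E
```

```text
wrist
plate [296, 6, 6, 43, 205] [0.6032 0.1536 0.0255] [0.6081 0.184  0.0365] [0.6061 0.1675 0.0341]
plate [366, 11, 9, 40, 224] [0.6651 0.1503 0.025 ] [0.6704 0.1804 0.0369] [0.6676 0.1656 0.0337]
plate [294, 90, 6, 36, 176] [0.6001 0.088  0.0255] [0.6052 0.1178 0.0368] [0.6026 0.1029 0.0341]
plate [360, 94, 8, 35, 184] [0.6615 0.0851 0.025 ] [0.6667 0.1146 0.0365] [0.6639 0.0999 0.0338]
plate [292, 152, 6, 32, 152] [0.5971 0.0347 0.0252] [0.6022 0.0637 0.0364] [0.5997 0.0492 0.0341]
plate [355, 155, 8, 33, 161] [0.6585 0.0308 0.0253] [0.6638 0.0608 0.0363] [0.661  0.0459 0.0337]
wood [306, 87, 47, 109, 4396] [array([631.7,  71.6]), array([100. ,  40.1]), np.float64(86.8)] 0.0216
scene
plate [276, 233, 10, 9, 44] [0.6566 0.0329 0.0251] [0.6635 0.0624 0.0352] [0.6599 0.0494 0.0307]
plate [300, 240, 11, 10, 52] [0.5951 0.0356 0.0252] [0.6018 0.0666 0.0354] [0.5979 0.0536 0.0305]
plate [258, 243, 11, 10, 50] [0.6592 0.0889 0.025 ] [0.6683 0.1172 0.0354] [0.6627 0.1031 0.0305]
plate [283, 250, 11, 11, 58] [0.5967 0.092  0.0252] [0.6039 0.1202 0.0353] [0.6008 0.1067 0.0306]
plate [234, 
[... 1359 characters left out ...]
2] [0.6567 0.0304 0.0264] [0.6627 0.0571 0.0372] [0.6594 0.0422 0.0319]
plate [348, 250, 7, 9, 38] [0.5951 0.0328 0.0251] [0.6009 0.0638 0.0365] [0.5978 0.0472 0.0316]
stop 73 [array([660.1, 330.5]), array([164.5, 247.1]), np.float64(74.7)]
wood [343, 243, 33, 19, 284] [array([631.4,  69.2]), array([100.5,  39.4]), np.float64(86.5)] 0.0224
0.9 [6.24993856e-01 1.34709427e-05 4.04762616e-01] [[-0.0, 1.0, 0.0], [1.0, 0.0, 0.0], [0.0, 0.0, -1.0]]
scene top [array([438.5, 323.4]), array([59. , 25.2]), np.float64(19.8)]
shaft (360, 3) [0.409 0.304 0.013] [0.547 0.364 0.026]
side top [array([439. , 318.9]), array([57.6, 24.4]), np.float64(19.2)]
shaft (95, 3) [0.423 0.25  0.013] [0.549 0.359 0.024]
```

The large pin matches: handle 59 x 25 x 36 mm at (0.439, 0.320), against 26 mm high for the small one. Since reaching for it comes later, I'll push the piece first. The channel's yaw is about -0.054 rad, and its first eyes are at (0.630, 0.048).

Emit:
arm_command(rows=[0, 0, 0, 0.54, -1, 0.6, 0, 0.5, 0, -1, 0.6, 0.02, 0.5, 0, -1, 0.6, 0.02, 0.5, 0, -1, 0.6, 0, 0.5, 0, -1, 0.56, 0, 0.3, 0, -1, 0, 0, 0, 0, -1, 0, 0, 0, 0, -1])

```text
t: 1.7
tcp_pos: [0.6348, 0.1482, 0.2893]
eef_rot: [[0.052, 0.999, -0.001], [0.999, -0.052, -0.001], [-0.001, -0.001, -1.0]]
contact_force: [0.3, 0.3, -0.9]
opening: 0.355
gripper_force: 0.0
```

Run:
```python
from ch import *
o=manip.get_obs(); print(o['t'],o['tcp_pos'],np.round(o['eef_rot'],3).tolist(),o['opening'])
b=(212,328,325,372); f=load('scene'); l,t,r,bo=b; c=f['img'][t-10:bo+10,l-10:r+10]
f=load('side'); c2=f['img'][286:330,262:335]
save('pins',np.vstack([cv2.resize(c,(532,260),interpolation=cv2.INTER_CUBIC),cv2.resize(c2,(532,320),interpolation=cv2.INTER_CUBIC)]))
```

```text
1.7 [0.63480242 0.14816618 0.28926358] [[0.052, 0.999, -0.001], [0.999, -0.052, -0.001], [-0.001, -0.001, -1.0]] 0.3545862534652978
```

View pics/pins.png

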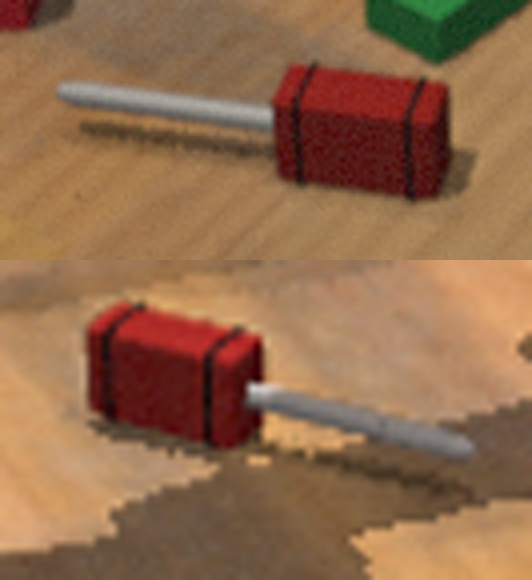

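The crop shows the 36 mm-high pin at the top (scene 265,348, tip pointing away from the robot), which is the one meant. The small look-alike is below it. Next I'll close the fingers and descend.

Emit:
arm_command(rows=[0, 0, 0.3, 0, -1, 0, 0, 0.3, 0, -1, 0, 0, 0.3, 0, -1, 0, 0, 0.3, 0, -1, 0, 0, 0.3, 0, -1, 0, 0, 0.3, 0, -1, 0, 0, 0.16, 0, -1, 0, 0, 0, 0, -1])

```text
t: 2.5
tcp_pos: [0.6342, 0.1476, 0.1896]
eef_rot: [[0.054, 0.999, -0.003], [0.999, -0.054, -0.0], [-0.001, -0.003, -1.0]]
contact_force: [-1.4, -0.4, -0.2]
opening: 0.005
gripper_force: 0.0
```

Emit:
arm_command(rows=[-0.2, 0, 0, 0, -1, -0.2, 0, 0, 0, -1, -0.2, 0, 0, 0, -1, -0.2, 0, 0, 0, -1, -0.2, 0, 0, 0, -1, -0.2, 0, 0, 0, -1, -0.2, 0, 0, 0, -1, -0.2, 0, 0, 0, -1, -0.2, 0, 0, 0, -1])

```text
t: 3.4
tcp_pos: [0.63, 0.0569, 0.1917]
eef_rot: [[0.054, 0.999, -0.0], [0.999, -0.054, 0.0], [0.0, -0.0, -1.0]]
contact_force: [0.1, -0.0, 0.1]
opening: 0.007
gripper_force: 0.2
```

Emit:
arm_command(rows=[-0.06, 0, 0, 0, -1, -0.04, 0, 0, 0, -1, -0.04, 0, 0, 0, -1])

```text
t: 3.7
tcp_pos: [0.6297, 0.0508, 0.1917]
eef_rot: [[0.054, 0.999, -0.0], [0.999, -0.054, 0.0], [0.0, -0.0, -1.0]]
contact_force: [0.6, 0.7, -0.1]
opening: 0.007
gripper_force: 0.1
```

Emit:
arm_command(rows=[-0.04, 0, 0, 0, -1, -0.04, 0, 0, 0, -1, -0.02, 0, 0, 0, -1, 0, 0, 0, 0, -1])

```text
t: 4.1
tcp_pos: [0.6295, 0.0464, 0.1918]
eef_rot: [[0.054, 0.999, 0.0], [0.999, -0.054, 0.001], [0.001, 0.0, -1.0]]
contact_force: [-0.1, 4.2, 0.2]
opening: 0.011
gripper_force: 2.0
```

Emit:
arm_command(rows=[-0.02, 0, 0, 0, -1, -0.02, 0, 0, 0, -1, 0, 0, 0, 0, -1])

```text
t: 4.4
tcp_pos: [0.6294, 0.0459, 0.1919]
eef_rot: [[0.054, 0.999, 0.001], [0.999, -0.054, 0.004], [0.004, 0.0, -1.0]]
contact_force: [2.6, 9.8, 0.6]
opening: 0.002
gripper_force: 5.4
```

The force builds up at the stop, so the piece is home. Now I'll back off, rise, and look.

Emit:
arm_command(rows=[0.2, 0, 0, 0, -1, 0, 0, -0.6, 0, -1, 0, 0, -0.6, 0, 1, 0, 0, -0.8, 0, 1, 0, 0, -0.8, 0, 1, 0, 0, -0.8, 0, 1, 0, 0, 0, 0, 1, 0, 0, 0, 0, 1])

```text
t: 5.2
tcp_pos: [0.6302, 0.0537, 0.3733]
eef_rot: [[0.054, 0.999, 0.003], [0.999, -0.054, -0.001], [-0.001, 0.003, -1.0]]
contact_force: [0.1, -0.1, -0.6]
opening: 0.465
gripper_force: 0.0
```

Run:
```python
from ch import *
o=manip.get_obs(); print(o['t'],o['tcp_pos'],o['opening'])
f=grab('wrist'); save('w1',f['img']); chan(f)
w=world(f); print(w[...,0][np.isfinite(w[...,0])].min())
```

```text
5.2 [0.63018479 0.05372578 0.3733074 ] 0.46539454780917694
plate [280, 70, 7, 41, 230] [0.6035 0.1538 0.0263] [0.6087 0.184  0.0363] [0.6062 0.1686 0.034 ]
plate [355, 71, 7, 40, 226] [0.665  0.1504 0.0264] [0.6704 0.18   0.0365] [0.6676 0.165  0.0339]
plate [282, 154, 7, 36, 193] [0.5996 0.088  0.0262] [0.6053 0.118  0.0365] [0.6027 0.1029 0.034 ]
plate [353, 154, 6, 36, 188] [0.6614 0.0847 0.026 ] [0.6663 0.1146 0.0364] [0.6639 0.0994 0.034 ]
plate [284, 214, 6, 35, 182] [0.5969 0.0341 0.0254] [0.6022 0.0643 0.0366] [0.5998 0.0506 0.0335]
plate [352, 214, 6, 35, 173] [0.6585 0.0304 0.0258] [0.6638 0.0609 0.0361] [0.6609 0.0466 0.0337]
wood [300, 240, 41, 80, 3202] [array([626.9,  -6. ]), array([83.7, 40. ]), np.float64(87.2)] 0.0217
0.2901782844255238
```

Emit:
arm_command(rows=[0.85, -0.68, 0, 0, 1, 0.85, -0.68, 0, 0, 1, 0.85, -0.68, 0, 0, 1, 0.85, -0.68, 0, 0, 1, 0.85, -0.68, 0, 0, 1, 0.85, -0.68, 0, 0, 1])

```text
t: 5.85
tcp_pos: [0.4534, 0.2988, 0.3693]
eef_rot: [[0.054, 0.999, -0.003], [0.999, -0.054, -0.002], [-0.002, -0.003, -1.0]]
contact_force: [0.8, -0.8, -0.0]
opening: 0.982
gripper_force: 0.0
```

Emit:
arm_command(rows=[0, 0, 0, 1, 1, 0, 0, 0, 1, 1, 0, 0, 0, 1, 1, 0, 0, 0, 1, 1, 0, 0, 0, 1, 1, 0, 0, 0, 1, 1, 0, 0, 0, 1, 1, 0, 0, 0, 1, 1, 0, 0, 0, 1, 1, 0, 0, 0, 1, 1])

```text
t: 6.85
tcp_pos: [0.4548, 0.2975, 0.3691]
eef_rot: [[0.871, 0.49, -0.004], [0.49, -0.871, -0.002], [-0.005, 0.0, -1.0]]
contact_force: [0.3, -0.4, 0.0]
opening: 0.999
gripper_force: 0.0
```

Emit:
arm_command(rows=[0, 0, 0, 0.9, 1, 0, 0, 0, 0.87, 1, 0, 0, 0, 0, 1, 0, 0, 0, 0, 1])

```text
t: 7.25
tcp_pos: [0.455, 0.2976, 0.3701]
eef_rot: [[0.942, 0.335, -0.003], [0.335, -0.942, -0.001], [-0.003, 0.001, -1.0]]
contact_force: [0.4, 0.1, 0.2]
opening: 0.998
gripper_force: 0.0
```

```bash
cat > pin.py <<'E'
from m import *
def pin(f,lo=0.0335,cx=(0.36,0.30,0.70,0.42)):
    w=world(f); m=red(f,w,(0,0,640,480))&(w[...,2]>lo)&(w[...,2]<0.06)&(w[...,0]>cx[0])&(w[...,0]<cx[2])&(w[...,1]>cx[1]-.08)&(w[...,1]<cx[3])
    n,lab,st,_=cv2.connectedComponentsWithStats(cv2.dilate(m.astype(np.uint8),np.ones((5,5))))
    for i in range(1,n):
        k=(lab==i)&m
        if k.sum()<100: continue
        q=w[k]; print('red',st[i].tolist(),[np.round(x,1) for x in cv2.minAreaRect((q[:,:2]*1000).astype(np.float32))],np.median(q[:,2]).round(4))
E
python3 - <<'E'
from pin import *
o=manip.get_obs(); print(o['t'],o['tcp_pos'],np.round(o['eef_rot'],3).tolist(),np.round(o['joints'],2))
f=grab('wrist'); save('w2',f['img']); pin(f)
w=world(f); hsv=cv2.cvtColor(f['img'],cv2.COLOR_RGB2HSV)
s=(hsv[...,1]<60)&(w[...,2]>.013)&(w[...,2]<.026)&(w[...,0]>.44)&(w[...,0]<.57)&(w[...,1]>.3)&(w[...,1]<.4); q=w[s]
print(s.sum(),q.min(0),q.max(0)); vx,vy,x0,y0=cv2.fitLine(q[:,:2].astype(np.float32),cv2.DIST_HUBER,0,.01,.01).ravel(); print('shaft angle',np.arctan(vy/vx),x0,y0,np.median(q[:,2]))
E
```

```text
7.25 [0.45502991 0.29761364 0.37007436] [[0.942, 0.335, -0.003], [0.335, -0.942, -0.001], [-0.003, 0.001, -1.0]] [ 0.43  0.06  1.78 -0.    1.31  1.66]
red [351, 0, 124, 44, 1821] [array([635.4, 289.8]), array([28.9, 82.9]), np.float64(27.3)] 0.0487
red [275, 198, 31, 68, 2039] [array([440.1, 321.3]), array([59. , 23.4]), np.float64(18.8)] 0.0355
903 [0.46651854 0.32774466 0.01428986] [0.54849403 0.36063899 0.02401931]
shaft angle 0.33221987 0.50854886 0.34469262 0.021286047032900934
```

View pics/w2.png

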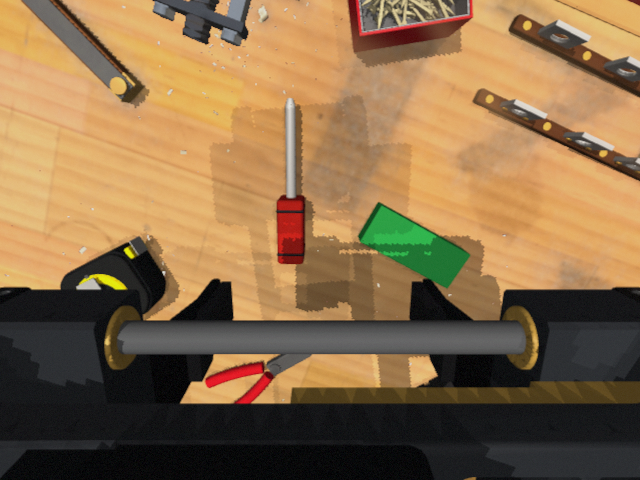

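Emit:
arm_command(rows=[-0.06, -0.27, 0, -0.1, -0.08, -0.06, -0.28, 0, 0, -0.08, 0, 0, 0.4, 0, -0.08, 0, 0, 0.4, 0, -0.08, 0, 0, 0.4, 0, -0.08, 0, 0, 0.4, 0, -0.08, 0, 0, 0, 0, -0.08, 0, 0, 0, 0, -0.08])

```text
t: 8.1
tcp_pos: [0.44, 0.3224, 0.2919]
eef_rot: [[0.939, 0.344, -0.001], [0.344, -0.939, -0.0], [-0.001, -0.0, -1.0]]
contact_force: [1.0, 0.9, 0.5]
opening: 0.473
gripper_force: 0.0
```

Run:
```python
from pin import *
o=manip.get_obs(); print(o['t'],o['tcp_pos'],np.round(o['eef_rot'],3).tolist(),o['opening'])
f=grab('wrist'); save('w3',f['img']); pin(f)
```

```text
8.1 [0.43995929 0.32241073 0.29187832] [[0.939, 0.344, -0.001], [0.344, -0.939, -0.0], [-0.001, -0.0, -1.0]] 0.4727343931751915
red [303, 209, 40, 87, 3241] [array([440. , 321.8]), array([59.1, 23.4]), np.float64(18.5)] 0.0356
```

Emit:
arm_command(rows=[0, 0.01, 0.4, 0.22, -0.08, 0, 0, 0.4, 0, -0.08, 0, 0, 0.4, 0, -0.08, 0, 0, 0.4, 0, -0.08, 0, 0, 0.3, 0, -0.08, 0, 0, 0.18, 0, -0.08, 0, 0, 0, 0, -0.08])

```text
t: 8.85
tcp_pos: [0.4404, 0.3212, 0.1871]
eef_rot: [[0.947, 0.322, -0.001], [0.322, -0.947, -0.001], [-0.001, 0.0, -1.0]]
contact_force: [0.0, -0.4, 0.0]
opening: 0.459
gripper_force: 0.0
```

Emit:
arm_command(rows=[0, 0, 0, 0, -1, 0, 0, 0, 0, -1, 0, 0, 0, 0, -1, 0, 0, 0, 0, -1, 0, 0, 0, 0, -1])

```text
t: 9.35
tcp_pos: [0.4411, 0.3215, 0.1887]
eef_rot: [[0.947, 0.322, 0.001], [0.322, -0.947, 0.001], [0.002, -0.0, -1.0]]
contact_force: [-0.4, -0.2, 5.7]
opening: 0.273
gripper_force: 30.0
```

Emit:
arm_command(rows=[0, 0, -0.4, 0, -1, 0, 0, -0.4, 0, -1, 0, 0, -0.4, 0, -1, 0, 0, -0.4, 0, -1, 0, 0, 0, 0, -1])

```text
t: 9.85
tcp_pos: [0.4416, 0.3218, 0.2704]
eef_rot: [[0.947, 0.322, 0.004], [0.322, -0.947, 0.002], [0.005, -0.001, -1.0]]
contact_force: [0.7, 0.1, -1.0]
opening: 0.274
gripper_force: 30.0
```

Emit:
arm_command(rows=[-0.142, 0.51, 0, 0, -1, -0.142, 0.51, 0, 0, -1, -0.142, 0.51, 0, 0, -1, -0.142, 0.51, 0, 0, -1, -0.142, 0.51, 0, 0, -1, -0.142, 0.51, 0, 0, -1, -0.142, 0.51, 0, 0, -1, -0.142, 0.51, 0, 0, -1, -0.142, 0.51, 0, 0, -1, -0.142, 0.51, 0, 0, -1])

```text
t: 10.85
tcp_pos: [0.4548, 0.0559, 0.2662]
eef_rot: [[0.947, 0.322, -0.002], [0.322, -0.947, 0.0], [-0.002, -0.001, -1.0]]
contact_force: [0.5, -0.5, -1.1]
opening: 0.278
gripper_force: 30.0
```

Emit:
arm_command(rows=[0, 0, 0, 0.96, -1, 0, 0, 0, 0.96, -1, 0, 0, 0, 0.96, -1, 0, 0, 0, 0.96, -1, 0, 0, 0, 0, -1, 0, 0, 0, 0, -1, 0, 0, 0, 0, -1])

```text
t: 11.55
tcp_pos: [0.4553, 0.057, 0.2672]
eef_rot: [[0.999, -0.054, -0.001], [-0.054, -0.999, 0.0], [-0.001, 0.0, -1.0]]
contact_force: [0.2, 0.2, -1.6]
opening: 0.272
gripper_force: 30.0
```

```bash
cat > sh.py <<'E'
from ch import *
def shaft(f):
    o=manip.get_obs(); t=np.array(o['tcp_pos']); R=np.array(o['eef_rot']); print(o['t'],t.round(4),R.round(3).tolist(),np.round(o['contact_force'],1))
    w=world(f); hsv=cv2.cvtColor(f['img'],cv2.COLOR_RGB2HSV)
    L=(w-t)@R  # tool coords
    s=(hsv[...,1]<70)&(L[...,0]>.04)&(L[...,0]<.13)&(abs(L[...,1])<.02)&(abs(L[...,2]-.168)<.02)
    q=L[s]; print('shaft px',s.sum(),'tool-x max',q[:,0].max().round(4))
    for a in np.arange(.045,.115,.01):
        k=(q[:,0]>=a)&(q[:,0]<a+.01)
        if k.sum()>3: p=w[s][k]; print(a.round(3),'ty mid',((q[k,1].min()+q[k,1].max())/2).round(4),'ztop',np.percentile(p[:,2],95).round(4),'xy',p[:,:2].mean(0).round(4))
E
python3 - <<'E'
from sh import *
f=grab('wrist'); save('w4',f['img']); shaft(f); chan(f)
E
```

```text
11.6 [0.4553 0.057  0.2673] [[0.999, -0.055, -0.001], [-0.055, -0.999, -0.0], [-0.001, 0.0, -1.0]] [-0.2 -0.5 -1.1]
shaft px 4108 tool-x max 0.1134
0.045 ty mid 0.0003 ztop 0.1011 xy [0.5052 0.054 ]
0.055 ty mid 0.0002 ztop 0.1009 xy [0.5152 0.0534]
0.065 ty mid 0.0003 ztop 0.101 xy [0.5253 0.0529]
0.075 ty mid 0.0003 ztop 0.101 xy [0.5352 0.0523]
0.085 ty mid 0.0002 ztop 0.101 xy [0.5452 0.0519]
0.095 ty mid 0.0003 ztop 0.1009 xy [0.5551 0.0512]
0.105 ty mid 0.0003 ztop 0.1007 xy [0.5636 0.0509]
plate [58, 0, 70, 11, 635] [0.6026 0.1527 0.0251] [0.6065 0.1844 0.0364] [0.6041 0.167  0.0318]
plate [187, 0, 63, 12, 609] [0.5987 0.0873 0.025 ] [0.6029 0.1177 0.0361] [0.6005 0.1022 0.032 ]
plate [293, 0, 58, 12, 586] [0.5956 0.034  0.025 ] [0.5998 0.0636 0.0368] [0.5975 0.0487 0.0321]
```

View pics/w4.png

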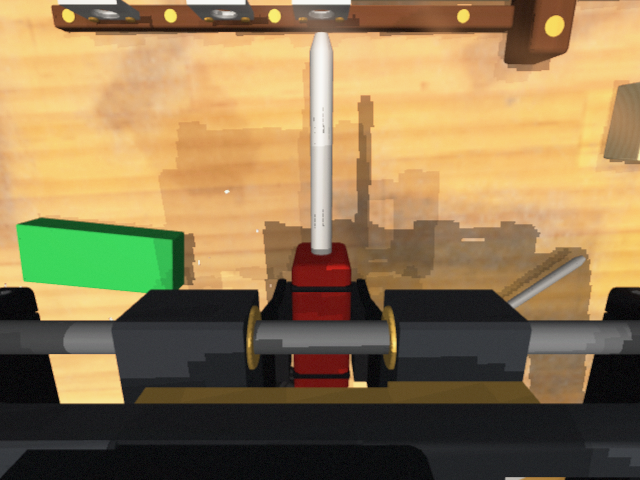

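The pin is aligned with the tool axis, with its tip at px (321,35) just short of the first eye (321,12). The line meets the eye centre within about 0.5 mm. Descending to axis height 20 mm.

Emit:
arm_command(rows=[0, 0, 0.3, 0, -1, 0, 0, 0.3, 0, -1, 0, 0, 0.3, 0, -1, 0, 0, 0.3, 0, -1, 0, 0, 0.2, 0, -1, 0, 0, 0.12, 0, -1, 0, 0, 0, 0, -1, 0, 0, 0, 0, -1])

```text
t: 12.4
tcp_pos: [0.4558, 0.0569, 0.1921]
eef_rot: [[0.998, -0.056, 0.001], [-0.056, -0.998, -0.0], [0.001, 0.0, -1.0]]
contact_force: [0.6, 0.5, -1.7]
opening: 0.272
gripper_force: 30.0
```

Run:
```python
from sh import *
f=grab('wrist'); save('w5',f['img']); shaft(f); chan(f)
```

```text
12.45 [0.456  0.0569 0.1924] [[0.998, -0.056, 0.001], [-0.056, -0.998, -0.0], [0.001, 0.0, -1.0]] [ 0.2  0.7 -1.8]
shaft px 4112 tool-x max 0.1132
0.045 ty mid 0.0002 ztop 0.026 xy [0.5061 0.0539]
0.055 ty mid 0.0003 ztop 0.026 xy [0.5161 0.0533]
0.065 ty mid 0.0004 ztop 0.026 xy [0.5261 0.0527]
0.075 ty mid 0.0003 ztop 0.026 xy [0.5361 0.0522]
0.085 ty mid 0.0003 ztop 0.026 xy [0.5461 0.0516]
0.095 ty mid 0.0003 ztop 0.0261 xy [0.556 0.051]
0.105 ty mid 0.0003 ztop 0.0255 xy [0.5645 0.0507]
plate [314, 41, 17, 178, 1198] [0.5    0.0479 0.025 ] [0.5654 0.0566 0.0274] [0.533  0.0522 0.0256]
wood [310, 32, 24, 186, 3166] [array([534.7,  52.2]), array([ 9. , 69.7]), np.float64(86.3)] 0.0244
```

Emit:
arm_command(rows=[0.1, 0, 0.03, 0, -1, 0.1, 0, 0, 0, -1, 0.1, 0, 0, 0, -1, 0.1, 0, 0, 0, -1, 0.1, 0, 0, 0, -1, 0.1, 0, 0, 0, -1, 0.1, 0, 0, 0, -1, 0.1, 0, 0, 0, -1])

```text
t: 13.25
tcp_pos: [0.4959, 0.0547, 0.1902]
eef_rot: [[0.998, -0.056, -0.0], [-0.056, -0.998, 0.0], [-0.0, -0.0, -1.0]]
contact_force: [0.3, -0.7, -2.3]
opening: 0.272
gripper_force: 30.0
```

Emit:
arm_command(rows=[0.1, 0, 0, 0, -1, 0.1, 0, 0, 0, -1, 0.1, 0, 0, 0, -1, 0.1, 0, 0, 0, -1, 0.1, 0, 0, 0, -1, 0.1, 0, 0, 0, -1, 0.1, 0, 0, 0, -1, 0.1, 0, 0, 0, -1, 0.1, 0, 0, 0, -1, 0.1, 0, 0, 0, -1])

```text
t: 14.25
tcp_pos: [0.5458, 0.0519, 0.1902]
eef_rot: [[0.998, -0.056, -0.0], [-0.056, -0.998, -0.0], [-0.0, 0.0, -1.0]]
contact_force: [-0.2, -0.8, -1.9]
opening: 0.27
gripper_force: 30.0
```

Emit:
arm_command(rows=[0.06, 0, 0, 0, -1, 0.06, 0, 0, 0, -1, 0.06, 0, 0, 0, -1, 0.04, 0, 0, 0, -1, 0.04, 0, 0, 0, -1, 0.02, 0, 0, 0, -1, 0, 0, 0, 0, -1])

```text
t: 14.95
tcp_pos: [0.5594, 0.0511, 0.1903]
eef_rot: [[0.998, -0.056, 0.0], [-0.056, -0.998, -0.0], [0.0, 0.0, -1.0]]
contact_force: [0.0, -0.2, -1.9]
opening: 0.275
gripper_force: 30.0
```

Still free of contact. I'll inch forward to the shoulder.

Emit:
arm_command(rows=[0.03, 0, 0, 0, -1, 0.03, 0, 0, 0, -1, 0.02, 0, 0, 0, -1, 0, 0, 0, 0, -1])

```text
t: 15.35
tcp_pos: [0.5635, 0.0509, 0.1903]
eef_rot: [[0.998, -0.056, 0.0], [-0.056, -0.998, -0.0], [0.0, 0.0, -1.0]]
contact_force: [-0.2, -0.5, -1.2]
opening: 0.275
gripper_force: 30.0
```

Emit:
arm_command(rows=[0.02, 0, 0, 0, -1, 0, 0, 0, 0, -1])

```text
t: 15.55
tcp_pos: [0.5644, 0.0508, 0.1903]
eef_rot: [[0.998, -0.056, 0.0], [-0.056, -0.998, -0.0], [0.0, 0.0, -1.0]]
contact_force: [0.2, -0.2, -1.4]
opening: 0.27
gripper_force: 30.0
```

Emit:
arm_command(rows=[0.02, 0, 0, 0, -1, 0.02, 0, 0, 0, -1, 0, 0, 0, 0, -1])

```text
t: 15.85
tcp_pos: [0.5655, 0.0508, 0.1897]
eef_rot: [[0.998, -0.056, -0.003], [-0.056, -0.998, 0.0], [-0.003, 0.0, -1.0]]
contact_force: [-5.1, 0.4, 0.7]
opening: 0.275
gripper_force: 30.0
```

The handle meets the rail (5 N). I'll release, rise and check.

Emit:
arm_command(rows=[0, 0, 0, 0, 0.1, 0, 0, 0, 0, 0.1, 0, 0, 0, 0, 0.1, 0, 0, -0.2, 0, 0.1, 0, 0, -0.4, 0, 0.1, 0, 0, -0.6, 0, 0.1, 0, 0, -0.8, 0, 0.1, 0, 0, -0.8, 0, 0.1, -0.6, 0, -0.8, 0, 0.1, 0, 0, 0, 0, 0.1])

```text
t: 16.85
tcp_pos: [0.5365, 0.0527, 0.3784]
eef_rot: [[0.998, -0.056, 0.012], [-0.056, -0.998, -0.0], [0.012, -0.0, -1.0]]
contact_force: [0.6, -0.6, 0.2]
opening: 0.551
gripper_force: 0.0
```

Run:
```python
from ch import *
from pin import pin
f=grab('wrist'); save('w6',f['img']); chan(f); pin(f,0.032,(0.5,0.08,0.62,0.1))
w=world(f); hsv=cv2.cvtColor(f['img'],cv2.COLOR_RGB2HSV)
s=(hsv[...,1]<70)&(w[...,2]>.012)&(w[...,2]<.0245)&(w[...,0]>.605)&(w[...,0]<.70)&(abs(w[...,1]-.048)<.012); q=w[s]; print(len(q),q.min(0),q.max(0))
s2=f['img']
```

```text
plate [0, 28, 19, 25, 124] [0.6994 0.2934 0.0267] [0.7176 0.3068 0.0374] [0.7078 0.3006 0.03  ]
plate [22, 62, 19, 22, 136] [0.6744 0.2794 0.0263] [0.6909 0.294  0.0378] [0.6827 0.2884 0.0292]
plate [52, 75, 10, 8, 34] [0.6737 0.2625 0.0264] [0.6794 0.2657 0.038 ] [0.6769 0.2641 0.0336]
plate [159, 81, 41, 7, 247] [0.6648 0.1496 0.025 ] [0.6699 0.1802 0.0365] [0.6671 0.164  0.0332]
plate [239, 81, 38, 7, 234] [0.6612 0.0838 0.0251] [0.6664 0.1137 0.0368] [0.6634 0.0986 0.0334]
plate [304, 80, 36, 8, 234] [0.6582 0.0304 0.025 ] [0.6633 0.0598 0.0362] [0.6605 0.0451 0.0336]
plate [37, 86, 15, 13, 114] [0.6618 0.2753 0.0263] [0.6719 0.286  0.0375] [0.667  0.2814 0.0291]
plate [49, 107, 15, 6, 46] [0.6505 0.266  0.0276] [0.6557 0.2793 0.0354] [0.6534 0.2739 0.0297]
plate [59, 116, 9, 7, 33] [0.6431 0.2664 0.0272] [0.6482 0.2739 0.0329] [0.6463 0.2697 0.0292]
plate [10, 133, 7, 7, 26] [0.6316 0.3128 0.0272] [0.6365 0.3212 0.036 ] [0.6337 0.3167 0.0302]
plate [37, 133, 9, 7, 30] [0.6298 0.288  0.0272] [0.635  0.2951 0.0362] [0.6331 0.2923 0.0301]
plate [11, 140, 20, 16, 115] [0.6178 0.3038
[... 385 characters left out ...]
0.0339 0.0323] [0.6019 0.063  0.0368] [0.5994 0.0484 0.0348]
plate [309, 178, 26, 2, 32] [0.5814 0.0383 0.0342] [0.5838 0.0604 0.0372] [0.5823 0.0494 0.0357]
stop 1155 [array([630.3, 168.2]), array([296. , 129.2]), np.float64(74.9)]
wood [317, 65, 10, 16, 127] [array([671.4,  44.4]), array([ 7.8, 12.1]), np.float64(86.5)] 0.0209
wood [317, 89, 9, 68, 540] [array([629.7,  47.2]), array([ 7.2, 56.5]), np.float64(86.6)] 0.0214
wood [335, 100, 97, 47, 4487] [array([626.7,  -8.1]), array([86. , 39.1]), np.float64(86.8)] 0.0217
red [307, 165, 30, 70, 2073] [array([562.9,  50.3]), array([23. , 59.4]), np.float64(86.3)] 0.0355
819 [0.60504534 0.03664673 0.01204801] [0.67752461 0.05971542 0.02412045]
```

View pics/w6.png

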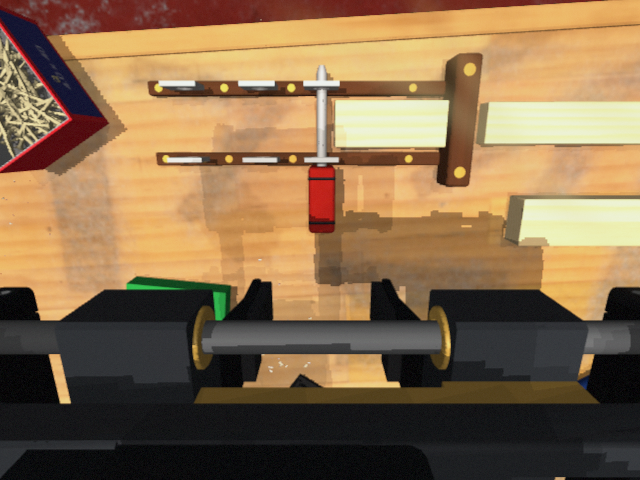

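The picture shows the piece flush against the stop at px (447,125). The pin passes through both eyes at (321,158) and (321,84), its tip is out at (321,66), and the handle is at the rail.

```bash
python3 -c "
from cell import manip
print(manip.job_done())"
```

```text
the job is handed in; nothing more can be done
None
```

I handed the job in (no verdict was shown): the short piece is home against the stop, and the 36 mm-high keeper pin is through both first eyes with its handle at the rail, tip about 14 mm past the far eye, and released.

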